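# Pin the index stand at zero

## Task

On the jeweller's index stand, turn the bar knob until its pointer stands on the long zero mark, which brings the hole at the end of the swing arm under the hole of the overarm. Then take the guide rod, the tallest of the three handled rods in the wooden rack, and thread it from above through the overarm and on through the swing arm until its tip shows below the arm. Finish while holding the rod upright there, spanning both holes with its tip clear of the base plate below, and leave everything else where it is.

Things in the scene. Friction and masses are not known exactly. Their poses are not given: they have to be found in the camera images.
- stand: fixed steel index stand. Origin: underside, on the bench; z up. In its frame, mm: base plate x -50..50, y -110..125, 12 thick; round pedestal, diameter 94, axis at (0,-50), with an aluminium dial 41 high, ticks every 10 degrees, the long broad tick towards -y is zero; overarm's hole at (0,50); column, diameter 24, at (0,98), carries the overarm; nothing is higher than 132
- upper_mouth (a point): centre of the top rim of the overarm's hole, 132 mm above the bench, fixed on the stand. Vertical through hole, diameter 14 mm, in a steel block 34 x 34 mm, 22 mm high (underside 110 mm above the bench). The overarm joins it to the column on the stand's +y side. Axes as stand
- swing (a joint): angle (rad) of swing arm, knob and pointer (one piece) about the pedestal axis: 0 = pointer on the zero mark, arm along the stand's +y, its hole right under the overarm's; positive = clockwise from above, arm out to the stand's +x side. Range -0.3 to 1.35, starts at 0.5 to 1.15. Friction 0.05 N m, no spring: it stays where left, but yields sideways to a tapered tip
- knob_grip (a point): grip point of the knob, on the pedestal axis 97 mm above the bench. The knob is an upright steel bar 12 mm thick (point's x), 40 mm long (point's y, along the arm), from 73 to 108 mm above the bench, on a hub of diameter 36 mm. Grip it across its thickness. A small black pointer pointing away from the arm (point's -y) moves over the dial. Turns with the arm
- lower_mouth (a point): centre of the top rim of the hole at the swing arm's end, 64 mm above the bench, 100 mm from the pedestal axis. Vertical through hole, diameter 14 mm, in a steel block 34 x 34 mm, 20 mm high (underside 44 mm above the bench); free air below it down to the base plate's top, 12 mm above the bench. Turns with the arm: y points outwards along it
- guide_rod: guide rod, loose, tip down in one of the rack's three holes (any), the tallest rod there (top 179 mm above the bench), may lean 1 to 2 degrees. Steel shank, diameter 12 mm, 124 mm long, last 10 mm tapering to a 5 mm flat tip; then a dark wooden handle, diameter 20 mm, 45 mm long; about 0.18 kg. Origin: centre of the tip; z towards the handle
- rod_handle (a point): centre of the guide rod's handle, on its axis 146.5 mm from the tip; grip it from above
- rack: fixed wooden block 46 x 170 mm (its x, y), 55 mm high, with three holes of 13 mm diameter, 45 mm deep (floor 10 mm above the bench), 60 mm apart along its y: at y -60, 0 and 60 mm. Origin: underside centre. Close the fingers along its x to keep clear of the neighbouring rods
- drift: bystander: a shorter rod in the rack, shank of diameter 12 mm, handle a cylinder of diameter 20 mm, 105 mm long in all (top 115 mm above the bench). Origin at its tip
- burnisher: bystander: a shorter rod in the rack with a ball handle of diameter 28 mm, 104 mm long in all (top 114 mm above the bench). Origin at its tip
- ring_blank: bystander: brass ring of diameter 32 mm, 10 mm high, lying on the bench. Origin under its centre
- sanding_block: bystander: cork block 50 x 28 x 22 mm on the bench. Origin under its centre
- bench_block: bystander: steel block 60 x 60 x 22 mm on the bench. Origin under its centre
- jar: bystander: amber jar of diameter 44 mm, 50 mm high, on the bench. Origin under its centre
- tool_cup: bystander: green cup of diameter 64 mm, 75 mm high, with pliers standing in it up to 120 mm. Origin under its centre
Mind the look-alikes: they are no part of the job. What is shaped like the guide_rod but orange or purple is not meant.

How it is judged:
On the way, in this order (a step that is already met when the one before it is completed fails the run):
1. the pointer is turned to the zero mark (within 0.04 rad) (value of joint swing between -0.04 and 0.04 rad), for 0.2 s.
2. the rod's tip has entered the overarm's hole from above, at least 4 mm deep, the swing arm still at zero (all of step 1 and horizontal distance between guide_rod and upper_mouth below 0.005 m and z of guide_rod in the frame of upper_mouth below -0.004 m and angle between guide_rod's own z axis and vertical below 0.1 rad), for 0.1 s.
At the end, for the whole second after the job is handed in: The rod is upright within 0.08 rad, still, held by the fingers (over 2 N), through both holes: tip within 4 mm of the arm's hole axis, 3 mm or more below the arm's underside and 2.5 mm or more above the base plate (14.5 mm above the bench); swing arm within 0.04 rad of zero (all of step 1 and horizontal distance between guide_rod and lower_mouth below 0.004 m and z of guide_rod in the frame of lower_mouth below -0.023 m and height (world z) of guide_rod above 0.0145 m and horizontal distance between rod_handle and upper_mouth below 0.008 m and angle between guide_rod's own z axis and vertical below 0.08 rad and contact force between the fingers and guide_rod above 2 N and linear speed of guide_rod below 0.02 m/s); the arm keeps its last pose, push and grip.
It fails at once if one of the two other rods in the rack is moved more than 30 mm (distance of any of drift, burnisher from where it was at the start of the episode above 0.03 m).
It fails at once if the ring, sanding block, bench block, jar or tool cup is moved more than 30 mm (distance of any of ring_blank, sanding_block, bench_block, jar, tool_cup from where it was at the start of the episode above 0.03 m).
It also fails if it takes over 61 s, if anything falls off the work surface, if the arm or the gripper's body presses on something with over 40 N, if the wrist force passes 120 N, or if a joint passes its speed limit or range.

## Robot

A 6-joint arm with a two-finger parallel gripper is mounted at the origin on the work surface. World frame = base frame: x ahead of the robot, y to its left, z up, the work surface at z = 0. Lengths are in m, angles in rad, forces in N, time in s.
With the tool pointing down it reaches from about 0.225 to 0.875 m from the base axis. Payload 3.4 kg.
Tool frame: the origin (TCP) lies at the very end of the fingers, on their centre line; the grasp point (between the pads) lies 19 mm behind it; z points along the fingers, y is the line along which they close (so a half turn about z gives the same grasp; the last joint's range is limited). The gripper opens to 85 mm and grips with 20 to 120 N. Pads are 22 mm wide; open, the fingers measure 114 mm over their backs; the gripper's body (76 mm by 85 mm) begins 54 mm behind the grasp point. The pads swing forward as they close: fully open they stand 13 mm farther back than shut.
Start: joints at [1.014, 0.276, 1.505, -0, 1.361, -0.121], TCP at [0.243, 0.521, 0.231] pointing down, gripper open.
Joint ranges: [-2.89, 2.89], [-0.75, 2.08], [0.22, 2.7], [-1.18, 4.32], [0.11, 2.71], [-2.7, 2.7]. Speed limits (rad/s): [2.57, 2.57, 3.14, 3.14, 3.14, 3.14].

## Interface

Orientations are given as a unit quaternion [w, x, y, z].
In Python, from rig import manip, eyes gives the robot as it stands.
- The arm moves only by the tool servo_tool, never from a script. Its argument "series" is text: rows parted by semicolons, each of 7 numbers parted by spaces: the shift along the tool's x, y, z in m, then the turn, a rotation vector about the tool's x, y, z in degrees, then the closure, from 0 (fully open) to 1 (shut). In form: dx dy dz ax ay az fingers; .... A call has 1 to 5 rows; each row is the pose to reach, as a shift and turn from the pose commanded when the call began, along the tool's axes at that moment; what a row does not reach only later rows make up. A row lasts 1/10 s, in which the tool goes at most 50 mm and 8.59 degrees, less where a joint would pass 70% of its speed; a pose out of reach is approached as far as the arm can. A call with a gripper value outside its range is refused whole. The fingers move at their own pace and stop on an object; "squeeze" is the grip in N (left out, the last holds). Time passes only in rows, so rows that repeat a pose let the fingers close. It gives the time, the measured TCP pose, the force, the opening and the grip force at its end, in the units of the state.
- manip.get_state(): the state, without advancing time (a new reading comes with each control period).
- eyes.get_image(name): name is "scene" or "top" or "wrist"; returns the picture (480x640x3 uint8, red, green, blue); there is no depth.
- eyes.camera_info(name): a dict with "fx", "fy", "cx", "cy" (pixels), "eye" and "orientation" of the camera in the world. Camera axes: x right, y down, z forward; pixel columns grow to the right and rows downward; lengths in m; the calibration is good to about 2 mm. A picture is of the moment at which its call begins: read the wrist's pose just before it. camera_info takes no time and is no camera call; for the wrist camera it gives the pose at the moment of the call.
- manip.sign_off(): hands the job in; it is judged then, once.
The state is a dict: "clock": time; "qpos": joint angles; "qd": joint speeds; "effort": joint torques, N m; "position": TCP position; "ee_rot": TCP orientation; "contact_force": force on the tool from outside, world axes, zero at the start; "moment": the same for the moment, N m; "width": finger opening in m; "gripper_force": force on a finger pad.
Only numpy, scipy, OpenCV 4.12 (cv2) and the standard library are available. Lean on these libraries where they do the work, as an engineer would, in place of code of your own. Each camera call takes 0.05 s, during which the arm holds its last target. There are 200 camera calls.

## Working session

There is one attempt and no reset: what is moved stays moved. The work goes in short steps, Python scripts to look and compute and a tool call to move; the robot and the scene stay as the last step left them, time stands still between calls to the robot, and variables do not carry over. Pictures are saved under pics/ and viewed, at most 10 in all, crops included, and the job is handed in when it is done.

Besides the shell and the picture viewer there is one more tool, called after "Request:" by a JSON object that holds its "method" and its "body". servo_tool: Moves the arm, as the interface text tells. Its arguments: {"type":"object","properties":{"series":{"type":"string"},"squeeze":{"type":"number"}},"required":["series"]}

```bash
mkdir -p pics; ls
python3 - <<'E'
from rig import manip, eyes
import cv2
print(manip.get_state())
for n in("scene","top"):
    print(n,eyes.camera_info(n)); cv2.imwrite(f"pics/{n}0.png",eyes.get_image(n)[:,:,::-1])
E
```

```text
pics
{'clock': 0.0, 'qpos': array([ 1.01400863e+00,  2.76626147e-01,  1.50615758e+00, -2.30935834e-05,
        1.36069197e+00, -1.21008124e-01]), 'qd': array([-0.0011996 , -0.00041865, -0.00011438, -0.00040428, -0.00044729,
        0.00029735]), 'effort': array([ 6.14186301e-04, -4.16783524e+01, -2.45806360e+01, -8.78783817e-05,
        1.12146424e-02,  2.26467267e-05]), 'position': array([0.24244853, 0.52079479, 0.23041221]), 'ee_rot': array([-3.02358619e-04,  2.16167328e-01,  9.76355878e-01, -8.91723358e-04]), 'contact_force': array([ 0.39826285, -0.2785046 , -0.13992393]), 'moment': array([-0.02186273,  0.01455231,  0.04835682]), 'gripper_force': 0.0, 'width': 0.08558768869463036}
scene {'fx': 510.2543481336394, 'fy': 510.2543481336394, 'cx': 315.042199748833, 'cy': 247.53838384524738, 'eye': array([ 1.21924167, -0.50122582,  0.86858514]), 'orientation': array([-0.35449186,  0.81674582,  0.42004332, -0.17557165])}
top {'fx': 452.5865689946512, 'fy': 452.5865689946512, 'cx': 315.60687852386116, 'cy': 246.39328367595525, 'eye': array([ 0.33273781, -0.0215223 ,  1.22240335]), 'orientation': array([-0.07441948,  0.7087991 , -0.69831843,  0.06646008])}
```

View pics/scene0.png

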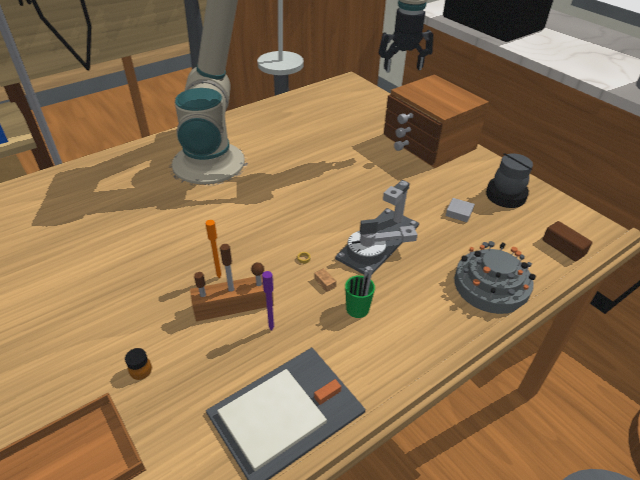

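View pics/top0.png

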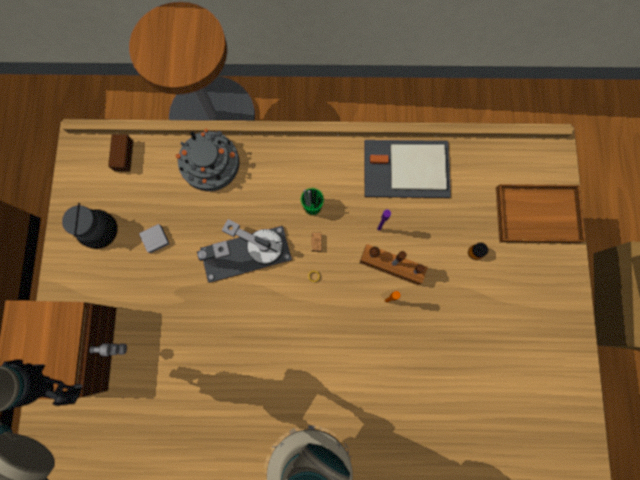

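The scene view shows the rack at (230,295) with three rods. The middle one, dark-handled at (227,255), is tallest. The orange (212,250) and purple (268,300) rods stand outside the rack. The stand is at (380,235). In the top view the stand runs (205,265)-(290,245), with the swing arm end at (231,228) and the rack at (393,264). I'll confirm this in one enlarged mosaic.

```bash
cat > h.py <<'E'
import numpy as np, cv2
from scipy.spatial.transform import Rotation as R
from rig import manip, eyes
def rot(q): return R.from_quat(np.roll(q,-1))
def ray(c,uv):
    d=np.array([(uv[0]-c['cx'])/c['fx'],(uv[1]-c['cy'])/c['fy'],1.]); d=rot(c['orientation']).apply(d)
    return np.array(c['eye']),d/np.linalg.norm(d)
def onz(c,uv,z):
    e,d=ray(c,uv); return e+d*(z-e[2])/d[2]
def two(c1,p1,c2,p2):
    e1,d1=ray(c1,p1);e2,d2=ray(c2,p2)
    s=np.linalg.lstsq(np.c_[d1,-d2],e2-e1,rcond=None)[0]
    a,b=e1+s[0]*d1,e2+s[1]*d2
    return (a+b)/2,np.linalg.norm(a-b)
def proj(c,p):
    q=rot(c['orientation']).inv().apply(np.asarray(p)-c['eye'])
    return np.array([c['cx'],c['cy']])+q[...,:2]/q[...,2:]*[c['fx'],c['fy']]
E
python3 - <<'E'
import cv2,numpy as np
t=cv2.imread('pics/top0.png');s=cv2.imread('pics/scene0.png')
f=lambda i,x,y:cv2.resize(i[y:y+75,x:x+100],None,fx=4,fy=4,interpolation=cv2.INTER_CUBIC)
cv2.imwrite('pics/m0.png',np.vstack([np.hstack([f(t,195,205),f(t,345,210)]),np.hstack([f(s,330,180),f(s,183,235)])]))
E
```

```text
(no output)
```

View pics/m0.png

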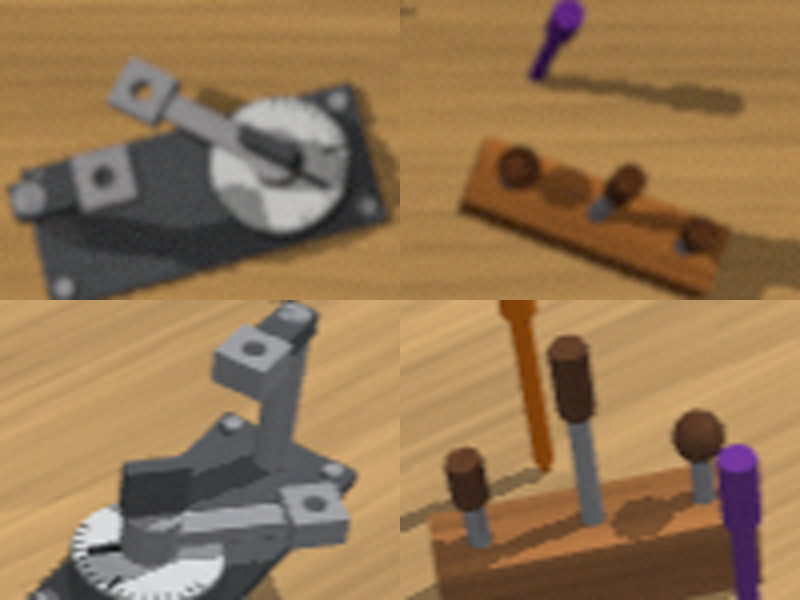

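Candidates for the guide rod: dark-handled, in the middle rack hole, top view (402,254) and scene (225,246); orange (212,230) and purple (268,280) beside the rack; drift and burnisher are the short ones. The middle dark-handled rod is tallest in the rack and has a steel shank, so it is the guide rod. Next I'll triangulate.

Run:
```python
from h import *
T=eyes.camera_info('top');S=eyes.camera_info('scene')
np.set_printoptions(precision=4,suppress=True)
for n,a,b in [('upper',(220.75,249.25),(393.75,192.4)),('lower',(230,228),(409,231.2)),('rodtop',(402.5,254.5),(225.5,245.9)),('rodbase',(395,263),(231.2,290.5))]:
    print(n,*two(T,a,S,b))
U=onz(T,(220.75,249.25),.132);L=onz(T,(230,228),.064);P=onz(T,(265.2,246.2),.041)
print('upper',U,'lower',L,'ped',P,'UP dist',np.linalg.norm((U-P)[:2]),'LP',np.linalg.norm((L-P)[:2]))
y=(U-P)[:2];print('stand yaw of +y',np.degrees(np.arctan2(y[1],y[0])))
l=(L-P)[:2];print('arm dir',np.degrees(np.arctan2(l[1],l[0])))
print('rack ends', onz(T,(459/4-100+345+0,212/4+210),0),[onz(T,((u-400)/4+345,v/4+210),.055) for u,v in((485,137),(462,207),(710,293),(733,233))])
W=eyes.camera_info('wrist');print(W);s=manip.get_state();print(rot(s['ee_rot']).as_matrix(), rot(s['ee_rot']).inv().apply(W['eye']-s['position']))
```

```text
upper [0.5437 0.227  0.1302] 0.0019200255305785873
lower [0.6149 0.2218 0.0609] 0.0026294214935931913
rodtop [ 0.5274 -0.2106  0.1798] 0.001940712477224679
rodbase [ 0.5286 -0.2136  0.0517] 0.0024785029543499463
upper [0.5428 0.2258 0.132 ] lower [0.6133 0.2201 0.064 ] ped [0.5702 0.1282 0.041 ] UP dist 0.10143985247788284 LP 0.10149277098263225
stand yaw of +y 105.71142886611418
arm dir 64.89911920151211
rack ends [ 0.5353 -0.1271  0.    ] [array([ 0.5764, -0.1396,  0.055 ]), array([ 0.5295, -0.1243,  0.055 ]), array([ 0.4755, -0.2841,  0.055 ]), array([ 0.5149, -0.3002,  0.055 ])]
{'fx': 357.1483392320327, 'fy': 357.1483392320327, 'cx': 324.0901641191821, 'cy': 236.46529314351704, 'eye': array([0.1684, 0.5561, 0.3723]), 'orientation': array([0.1371, 0.8321, 0.5305, 0.0854])}
[[-0.9065  0.4221 -0.0009]
 [ 0.4221  0.9065 -0.0014]
 [ 0.0002 -0.0017 -1.    ]] [ 0.0821  0.0004 -0.1418]
```

```bash
cat >> h.py <<'E'
def plan(p,yaw,s=None):
    "shift (mm) and turn (deg) in tool axes to reach TCP p, tool down, tool-x heading yaw (deg)"
    s=s or manip.get_state(); r=rot(s['ee_rot']); c,n=np.cos(np.radians(yaw)),np.sin(np.radians(yaw))
    g=R.from_matrix(np.array([[c,n,0],[n,-c,0],[0,0,-1]]))
    return np.round(r.inv().apply(np.array(p)-s['position'])*1e3,1),np.round(np.degrees((r.inv()*g).as_rotvec()),2)
np.set_printoptions(precision=4,suppress=True)
E
python3 -c "
from h import *
print(plan([.57,.128,.2],64.9)); W=eyes.camera_info('wrist');s=manip.get_state();print(rot(s['ee_rot']).inv().apply(rot(W['orientation']).apply([[1,0,0],[0,0,1]])))"
```

```text
(array([-462.7, -217.8,   30.8]), array([-0.08,  0.07, 90.13]))
[[-0.0004  1.      0.0017]
 [-0.3189 -0.0018  0.9478]]
```

Request:
{"method": "servo_tool", "body": {"series": "-0.155 -0.073 0.01 0 0 30 0;-0.155 -0.073 0.01 0 0 30 0;-0.155 -0.073 0.01 0 0 30 0;-0.155 -0.073 0.01 0 0 30 0;-0.155 -0.073 0.01 0 0 30 0"}}

```text
clock: 0.6
position: [0.354, 0.3872, 0.2208]
ee_rot: [0.0, 0.464, 0.886, -0.001]
contact_force: [-0.3, 1.4, -1.0]
width: 0.0851
gripper_force: 0.0
```

```bash
python3 -c "
from h import *
print(plan([.57,.128,.2],64.9))"
```

```text
(array([-336.1,   29.7,   21.1]), array([-0.03,  0.1 , 59.86]))
```

Request:
{"method": "servo_tool", "body": {"series": "-0.17 0.015 0.01 0 0 30 0;-0.17 0.015 0.01 0 0 30 0;-0.17 0.015 0.01 0 0 30 0;-0.17 0.015 0.01 0 0 30 0;-0.17 0.015 0.01 0 0 30 0"}}

```text
clock: 1.1
position: [0.4637, 0.2578, 0.2107]
ee_rot: [0.0, 0.676, 0.737, -0.0]
contact_force: [-0.6, 0.4, -0.6]
width: 0.0855
gripper_force: 0.0
```

```bash
python3 -c "
from h import *
print(plan([.57,.128,.2],64.9))"
```

```text
(array([-138.4,   94.9,   10.8]), array([-0.01,  0.02, 29.98]))
```

Request:
{"method": "servo_tool", "body": {"series": "-0.138 0.095 0.01 0 0 30 0;-0.138 0.095 0.01 0 0 30 0;-0.138 0.095 0.01 0 0 30 0;-0.138 0.095 0.01 0 0 30 0;-0.138 0.095 0.01 0 0 30 0"}}

```text
clock: 1.6
position: [0.5701, 0.1297, 0.2006]
ee_rot: [-0.0, 0.843, 0.537, -0.0]
contact_force: [0.5, 0.4, -0.0]
width: 0.0853
gripper_force: 0.0
```

```bash
python3 -c "
from h import *
print(manip.get_state()['position'],plan([.57,.128,.2],64.9)); W=eyes.camera_info('wrist');print(W)
import pickle;pickle.dump(W,open('w1.pkl','wb'))
cv2.imwrite('pics/w1.png',eyes.get_image('wrist')[:,:,::-1])"
```

```text
[0.5701 0.1297 0.2006] (array([-1.6,  0.6,  0.6]), array([-0.04, -0.01,  0.1 ]))
{'fx': 357.1483392320327, 'fy': 357.1483392320327, 'cx': 324.0901641191821, 'cy': 236.46529314351704, 'eye': array([0.6048, 0.2043, 0.3424]), 'orientation': array([ 0.1581,  0.9634, -0.2137, -0.0351])}
```

View pics/w1.png

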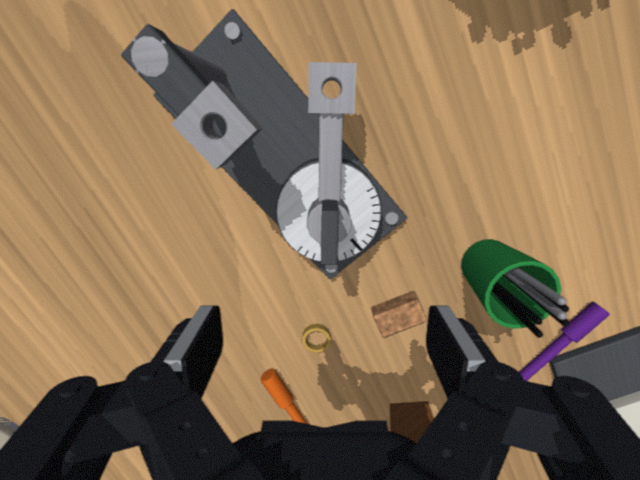

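The wrist view shows the lower hole at (331,88), upper hole (213,125), dial centre (329,212), the knob bar around (330,235), and the zero tick near (355,244).

Run:
```python
from h import *
import pickle
W=pickle.load(open('w1.pkl','rb'));T=eyes.camera_info('top')
im=cv2.imread('pics/w1.png');g=cv2.cvtColor(im,cv2.COLOR_BGR2GRAY)
def blob(x,y,r,th,inv=True):
    p=g[y-r:y+r,x-r:x+r]; m=(p<th).astype(np.uint8)
    n,l,st,c=cv2.connectedComponentsWithStats(m); i=l[r,r]
    return (c[i]+[x-r,y-r],st[i]) if i else None
print(g[88,318:346],g[125,195:232])
for n,x,y,z in(('lower',331,88,.064),('upper',213,125,.132)):
    for th in (70,90,110):
        b=blob(x,y,14,th)
        if b: print(n,th,b[0],b[1],onz(W,b[0],z))
m=(cv2.inRange(im,(185,185,185),(255,255,255)));cs,_=cv2.findContours(m,0,2);c=max(cs,key=cv2.contourArea)
h=cv2.convexHull(c);e=cv2.fitEllipse(h);print('dial',e,onz(W,e[0],.041))
for y in range(205,275,8): print(y,g[y,310:350])
print('proj knob ends',proj(W,np.array([[.5702,.1282,.108],[.5787,.1463,.108],[.5617,.1101,.108]])))
cv2.imwrite('pics/k.png',cv2.resize(im[50:290,130:420],None,fx=2.5,fy=2.5,interpolation=2))
```

```text
[154 156 145 120 117 132 144 144 145 143 140 143 138 137 141 138 142 144
 147 142 140 134 109 110 140 151 159 162] [151 155 154 155 141 115 100  76  56  46  43  45  43  45  45  45  42  56
  68  79  77  74  64  55  52  50  50  52  56  52  64  95 132 146 153 153
 154]
upper 70 [213.3474 124.7737] [  4   3  23  23 380] [0.5464 0.2264 0.132 ]
upper 90 [213.5051 125.386 ] [  3   2  24  25 487] [0.5463 0.2261 0.132 ]
upper 110 [213.438  125.3558] [  2   1  26  27 548] [0.5463 0.2261 0.132 ]
dial ((359.85882568359375, 205.56204223632812), (33.92924880981445, 80.54657745361328), 171.4476318359375) [0.6018 0.1247 0.041 ]
205 [175 125  92  86  88  95 107 127 148 157 160 138  86  50  47  53  50  46
  54  46  51  52  50  50  47  48  48  66 102 127 111  91  76  71  70  82
 121 174 203 211]
213 [143 157 158 154 156 155 155 152 151 154 152 127  90  76  81  80  78  80
  75  81  81  79  81  78  78  78  75  73  67  82 104 121 145 152 152 148
 142 126 109 153]
221 [158 157 154 155 155 153 154 150 152 152 136 110  82  78  80  81  77  79
  80  75  76  78  80  77  78  80  74  71  73  89  99 111 134 151 15
[... 410 characters left out ...]
93  79  81  81  79  78  79
  75  76  77  79  76  81  78  76  72  78 104 133 138 135 135 137 136 139
 142 143 144 145]
253 [214 214 210 194 160 175 205 209 215 208 173 111  79  79  82  81  84  79
  82  80  81  76  77  79  74  70  70  94 123 143 146 143 138 114  83 106
 133 139 140 137]
261 [101  89  66  53  54  60  67  80  86  93  87  73  76  80  78  80  78  82
  79  77  79  78  79  85  78  69  62  55  49  58  55  54  53  55  53  50
  54  52  54  53]
269 [155 159 164 161 153 143 122 112 106  92  80  76  70  67  70  80 114 138
 130 111 115 116 127 143 135 114  91  65  50  45  51  53  66  80  90  99
 107 106 112 107]
proj knob ends [[325.3048 242.6111]
 [325.407  214.859 ]
 [325.2076 268.9728]]
```

View pics/k.png

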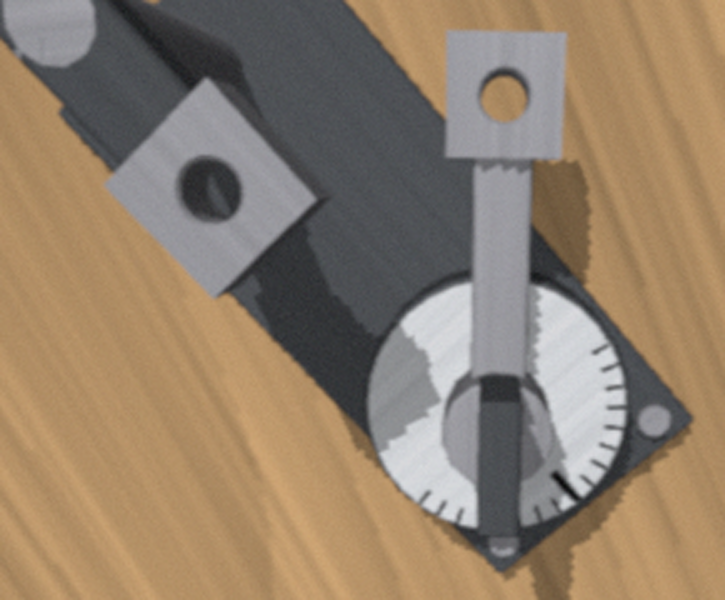

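Run:
```python
from h import *
import pickle
W=pickle.load(open('w1.pkl','rb'));T=eyes.camera_info('top')
U=onz(W,(213.5,125.1),.132);L=onz(W,(331.8,88.4),.064);D=onz(W,(329.2,211.6),.041);K=onz(W,(329.8,238.6),.108);Z=onz(W,(356,244.4),.041)
print(U,L,D,K,Z)
ang=lambda a,b:np.degrees(np.arctan2((b-a)[1],(b-a)[0]))
for P in(D,K):
  print('dist',np.linalg.norm((U-P)[:2]),np.linalg.norm((L-P)[:2]),'stand',ang(P,U),'arm',ang(P,L),'zero',ang(Z,P))
print('two-view', two(T,(220.75,249.25),W,(213.5,125.1)),two(T,(230,228),W,(331.8,88.4)))
print('knob line',ang(onz(W,(330,268),.108),onz(W,(329.5,211),.108)))
# overarm yaw from block/column line in image: column top centre crop(48,22)
C=onz(W,(130+48/2.5,50+20/2.5),.132);print('col',C,np.linalg.norm((C-U)[:2]),ang(U,C))
s=manip.get_state()
print(plan([*K[:2],.15],ang(K,L)))
```

```text
[0.5464 0.2262 0.132 ] [0.6178 0.219  0.064 ] [0.5755 0.131  0.041 ] [0.5743 0.1296 0.108 ] [0.5845 0.0933 0.041 ]
dist 0.0995766449181179 0.09770663636492678 stand 106.9962093565257 arm 64.32474062777246 zero 103.53484848814675
dist 0.10060030668915731 0.09950574238882531 stand 106.11031010703962 arm 64.06105927438348 zero 105.80014299424788
two-view (array([0.5442, 0.2272, 0.1247]), np.float64(0.0005212143018902235)) (array([0.6172, 0.2211, 0.0525]), np.float64(0.003613470424419212))
knob line 65.74630910754165
col [0.5328 0.2701 0.132 ] 0.0459657425064518 107.11173129412055
(array([ 1. ,  5.7, 50.7]), array([-0.12, -0.04,  1.07]))
```

Positions agree in two views to a few mm: knob (0.574,0.130), overarm hole (0.546,0.226), arm 41.7° off. Now I'll grip the knob.

Request:
{"method": "servo_tool", "body": {"series": "0.001 0.0055 0.04 0 0 0.5 0.3;0.001 0.0055 0.08 0 0 0.5 0.3;0.001 0.0055 0.12 0 0 0.5 0.3;0.001 0.0055 0.12 0 0 0.5 0.5;0.001 0.0055 0.12 0 0 0.5 0.5", "squeeze": 20}}

```text
clock: 2.15
position: [0.5736, 0.1304, 0.0817]
ee_rot: [-0.001, 0.845, 0.535, -0.0]
contact_force: [1.5, 0.4, 1.0]
width: 0.0429
gripper_force: 0.0
```

Request:
{"method": "servo_tool", "body": {"series": "0 0 0 0 0 0 1;0 0 0 0 0 0 1;0 0 0 0 0 0 1;0 0 0 0 0 0 1;0 0 0 0 0 0 1", "squeeze": 20}}

```text
clock: 2.65
position: [0.5742, 0.1301, 0.0839]
ee_rot: [-0.001, 0.846, 0.534, 0.001]
contact_force: [-3.9, 3.5, 5.5]
width: 0.0114
gripper_force: 23.6
```

Request:
{"method": "servo_tool", "body": {"series": "0 0 0 0 0 -5 1;0 0 0 0 0 -10 1;0 0 0 0 0 -15 1;0 0 0 0 0 -20 1;0 0 0 0 0 -25 1"}}

```text
clock: 3.15
position: [0.574, 0.1301, 0.0839]
ee_rot: [-0.001, 0.709, 0.705, 0.001]
contact_force: [-3.7, 4.9, 5.9]
width: 0.0116
gripper_force: 23.7
```

Request:
{"method": "servo_tool", "body": {"series": "0 0 0 0 0 -5 1;0 0 0 0 0 -10 1;0 0 0 0 0 -14 1;0 0 0 0 0 -16.5 1;0 0 0 0 0 -16.5 1"}}

```text
clock: 3.65
position: [0.5739, 0.1301, 0.0839]
ee_rot: [-0.001, 0.601, 0.799, 0.001]
contact_force: [-4.7, 4.1, 6.9]
width: 0.0112
gripper_force: 23.7
```

```bash
python3 -c "
from h import *
import pickle
print(manip.get_state()['position'],plan([.574,.13,.083],106.2)); W=eyes.camera_info('wrist')
pickle.dump(W,open('w2.pkl','wb'))
cv2.imwrite('pics/w2.png',eyes.get_image('wrist')[:,:,::-1])"
```

```text
[0.5739 0.1301 0.0839] (array([-0.2,  0.1,  0.9]), array([ 0.08, -0.16, -0.15]))
```

View pics/w2.png

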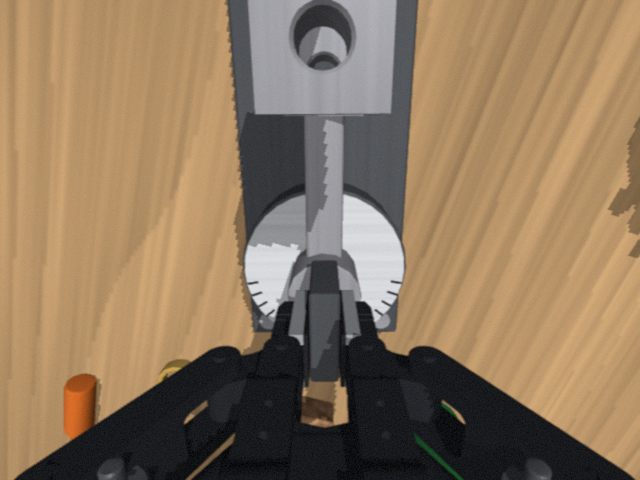

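The view shows the arm at u≈324 nearly centred between base plate edges (228..417 at the top, 254..396 at the bottom), with the upper hole at (323,36). I'll measure the angle from the edge lines.

Run:
```python
from h import *
import pickle
W=pickle.load(open('w2.pkl','rb'))
g=cv2.GaussianBlur(cv2.imread('pics/w2.png',0),(5,5),0).astype(float)
def edge(rows,x0,x1,w,sgn):
    pts=[]
    for r in rows:
        f=(r-rows[0])/(rows[-1]-rows[0]);x=x0+(x1-x0)*f;a=int(x-w);d=sgn*np.gradient(g[r,a:a+2*w+1])
        d=np.clip(d,0,None); i=d.argmax(); k=np.arange(max(0,i-2),min(len(d),i+3)); pts.append((a+(k*d[k]).sum()/(d[k].sum()+1e-9),r))
    pts=np.array(pts,np.float32)
    vx,vy,px,py=cv2.fitLine(pts,cv2.DIST_HUBER,0,.01,.01).ravel()
    res=np.abs((pts[:,0]-px)*vy-(pts[:,1]-py)*vx)
    at=lambda r:(px+(r-py)*vx/vy,r)
    return at,np.median(res)
def an(at,z,r=(10,320)):
    a,b=onz(W,at(r[1]),z),onz(W,at(r[0]),z);return np.degrees(np.arctan2(*(b-a)[1::-1])),a,b
for n,rows,x0,x1,s,z in(('baseR',range(20,310,6),416,398,1,.012),('blkL',range(5,105,4),248,256,1,.132),('blkR',range(5,105,4),397,391,-1,.132),('armL',range(125,185,3),304,306,1,.06),('armR',range(125,185,3),343,343,-1,.06)):
    at,res=edge(list(rows),x0,x1,6,s);A=an(at,z,(rows[0],rows[-1]));print(n,at(rows[0])[0],at(rows[-1])[0],res,A)
s=manip.get_state();M=rot(s['ee_rot']).as_matrix();print('yaw',np.degrees(np.arctan2(M[1,0],M[0,0])))
print('upper',onz(W,(323,36),.132))
```

```text
baseR 416.50797 397.58606 0.15208387 (np.float64(106.4332006743924), array([0.6329, 0.1048, 0.012 ]), array([0.5846, 0.2687, 0.012 ]))
blkL 247.66002 253.6483 0.08449006 (np.float64(106.25719444275627), array([0.5335, 0.2077, 0.132 ]), array([0.5278, 0.2273, 0.132 ]))
blkR 395.84018 390.9929 0.055555224 (np.float64(106.33661573047591), array([0.566, 0.217, 0.132]), array([0.5602, 0.2366, 0.132 ]))
armL 303.92474 305.13846 0.13925265 (np.float64(106.27450422967729), array([0.5507, 0.1788, 0.06  ]), array([0.5436, 0.2032, 0.06  ]))
armR 343.0294 341.8505 0.0802452 (np.float64(105.74592046854033), array([0.5671, 0.1835, 0.06  ]), array([0.5603, 0.2079, 0.06  ]))
yaw 106.01740008879581
upper [0.546 0.226 0.132]
```

Swing error is about 0.3°. I'll trim it, release, and lift.

Request:
{"method": "servo_tool", "body": {"series": "0 0 0 0 0 -0.3 1;0 0 0 0 0 -0.3 1;0 0 0 0 0 -0.3 1;0 0 0 0 0 -0.3 0.6;0 0 0 0 0 -0.3 0.5"}}

```text
clock: 4.2
position: [0.5754, 0.1285, 0.0826]
ee_rot: [0.001, 0.599, 0.8, 0.001]
contact_force: [0.1, -0.2, 0.6]
width: 0.0399
gripper_force: 0.0
```

Request:
{"method": "servo_tool", "body": {"series": "0 0 0 0 0 0 0.4;0 0 -0.02 0 0 0 0.3;0 0 -0.06 0 0 0 0.3;0 0 -0.11 0 0 0 0;0 0 -0.16 0 0 0 0"}}

```text
clock: 4.7
position: [0.5742, 0.1282, 0.2427]
ee_rot: [-0.0, 0.6, 0.8, -0.0]
contact_force: [1.5, 0.6, -0.2]
width: 0.0845
gripper_force: 0.0
```

```bash
python3 -c "
from h import *
import pickle
print(manip.get_state()['position'],plan([.527,-.212,.30],70)); W=eyes.camera_info('wrist')
pickle.dump(W,open('w3.pkl','wb'))
cv2.imwrite('pics/w3.png',eyes.get_image('wrist')[:,:,::-1])"
```

```text
[0.5742 0.1282 0.2427] (array([-313.2, -140.9,  -57.2]), array([-0.05,  0.02, 36.32]))
```

View pics/w3.png

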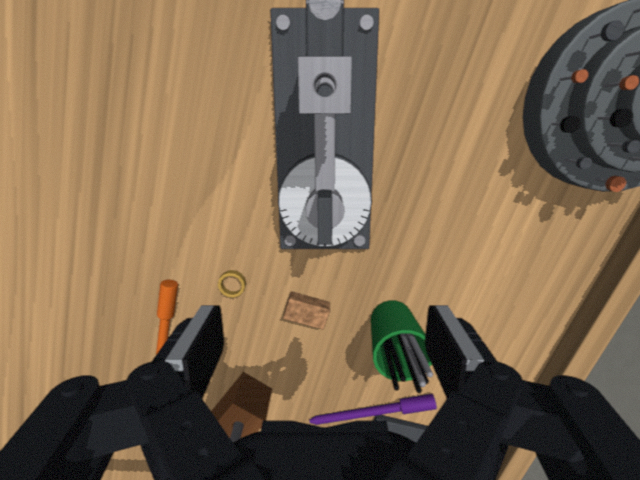

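The knob is released and the arm is in line under the overarm (hole at (325,84)). I'll go to the rack.

Request:
{"method": "servo_tool", "body": {"series": "-0.155 -0.07 -0.055 0 0 18 0;-0.155 -0.07 -0.055 0 0 18 0;-0.155 -0.07 -0.055 0 0 18 0;-0.155 -0.07 -0.055 0 0 18 0;-0.155 -0.07 -0.055 0 0 18 0"}}

```text
clock: 5.25
position: [0.5513, -0.0439, 0.2978]
ee_rot: [0.002, 0.719, 0.695, 0.0]
contact_force: [-0.0, 1.0, -0.0]
width: 0.0857
gripper_force: 0.0
```

```bash
python3 -c "
from h import *
print(manip.get_state()['position'],plan([.527,-.212,.30],70))"
```

```text
[ 0.5513 -0.0439  0.2978] (array([-168.9,  -18.6,   -1.8]), array([ 0.22,  0.12, 18.05]))
```

Request:
{"method": "servo_tool", "body": {"series": "-0.169 -0.018 0 0.2 0 18 0;-0.169 -0.018 0 0.2 0 18 0;-0.169 -0.018 0 0.2 0 18 0;-0.169 -0.018 0 0.2 0 18 0;-0.169 -0.018 0 0.2 0 18 0"}}

```text
clock: 5.75
position: [0.5277, -0.2107, 0.2953]
ee_rot: [-0.001, 0.819, 0.574, -0.002]
contact_force: [0.1, -0.7, 0.0]
width: 0.0857
gripper_force: 0.0
```

```bash
python3 -c "
from h import *
import pickle
print(manip.get_state()['position']); W=eyes.camera_info('wrist')
pickle.dump(W,open('w4.pkl','wb'))
cv2.imwrite('pics/w4.png',eyes.get_image('wrist')[:,:,::-1]);print(proj(W,np.array([[.527,-.211,.18],[.5286,-.2136,.055]])))"
```

```text
[ 0.5277 -0.2107  0.2953]
[[324.0283 231.3941]
 [326.6734 197.7756]]
```

View pics/w4.png

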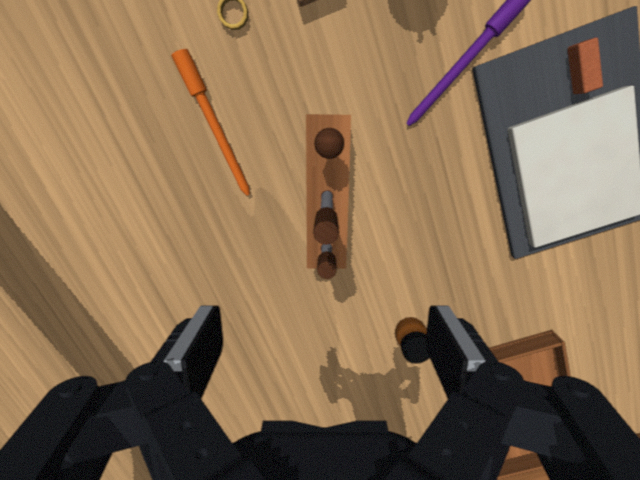

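The wrist view shows the rack upright in the image: burnisher ball (329,143), guide rod handle top about (326,230) with shank base (327,193), drift (327,265).

Run:
```python
from h import *
import pickle
W=pickle.load(open('w4.pkl','rb'));T=eyes.camera_info('top');S=eyes.camera_info('scene')
im=cv2.imread('pics/w4.png');v=im[...,2]
m=((v<95)&(im[...,2]>im[...,0].astype(int)+12)).astype(np.uint8);m[:200]=0;m[247:]=0;m[:,:300]=0;m[:,355:]=0
n,l,st,c=cv2.connectedComponentsWithStats(m);i=1+st[1:,4].argmax();print(st[i],c[i])
for y in range(203,247,3):
    xs=np.where(l[y]==i)[0]; print(y,xs.min() if len(xs) else None,xs.max() if len(xs) else None,len(xs))
for y in range(188,206,3): print(y,im[y,312:342].sum(1)//3)
# top-surface disc expected outline
for z in(.176,.179,.182):
    th=np.linspace(0,6.28,40);q=proj(W,np.c_[.5277+.01*np.cos(th),-.2107+.01*np.sin(th),0*th+z]);print(z,q.min(0),q.max(0))
# rack side edges for yaw
print([im[150,296:360].sum(1)//3],[im[185,296:360].sum(1)//3])
```

```text
[313 200  26  47 816] [326.1961 225.9522]
203 332 332 1
206 332 333 2
209 320 333 14
212 317 335 19
215 316 336 21
218 315 337 23
221 315 337 23
224 314 337 24
227 314 338 25
230 314 338 25
233 314 338 25
236 314 338 25
239 317 337 21
242 320 335 16
245 322 335 5
188 [ 90  88  88  90  91  95  95  99  97  95  98  95 100 105 100  96 100  97
  92  87  75  65  65  66  72  70  75  72  72  76]
191 [ 90  87  90  90  94  94  94  98  95  95  84  76  75  82  90  92  79  74
  75  82  94  91  96 100 104  98  87  91 100 107]
194 [ 91  90  88  92  91  93  98  96  90  74  75  85  90  91  97  92  89  82
  77  66  63  77  97 101 104 105 108 109 109 111]
197 [ 91  88  89  88  95  97  98  94  88  81  83  91  93  93  94  93  86  88
  77  68  66  74  93 101 104 107 105 108 112 112]
200 [ 88  91  85  91  95  97  98  96  91  92  86  91  97  95  95  93  87  84
  78  70  67  82  98 103 108 105 109 109 111 115]
203 [ 92  86  88  89  95  96  96  96  91  84  86  95  95  93  96  91  93  84
  77  65  64  66  84  98 107 105 106 110 112 116]
0.176 [311.7371 216.5741] [337.8286 241.4448]
0.179 [311.5925 217.6476] [337.9579 242.7512]
0.182 [311.4449 218.7442] [338.0899 244.0849]
[array([138, 136, 135, 128, 130, 128, 129, 131, 130, 128, 113, 102,  97,
        94,  97,  96,  94,  99,  92,  75,  53,  37,  34,  39,  39,  44,
        43,  41,  46,  43,  46,  43,  45,  44,  48,  35,  47,  46,  41,
        40,  39,  38,  36,  33,  26,  30,  70, 103, 112, 117, 113, 113,
       119, 110, 101,  94,  98, 101, 119, 136, 141, 142, 143, 142],
      dtype=uint64)] [array([132, 136, 131, 131, 130, 136, 139, 142, 141, 133, 117,  99,  95,
        97,  94,  95,  89,  88,  89,  92,  94,  94,  95,  99,  95,  96,
        95,  98, 100, 101,  89,  78,  73,  59,  66,  61,  61,  64,  66,
        65,  68,  73,  74,  71,  72,  76,  74,  77,  78,  72,  80,  95,
       105,  98,  97,  92,  91,  95, 116, 140, 146, 144, 148, 150],
      dtype=uint64)]
```

Run:
```python
from h import *
import pickle
W=pickle.load(open('w4.pkl','rb'));T=eyes.camera_info('top');S=eyes.camera_info('scene')
t=onz(W,(326.1,231),.179);b=onz(W,(327,196),.055);print(t,b,'lean deg',np.degrees((t-b)[:2]/.124))
print(two(S,(225.5,245.9),W,(326.1,231)),two(S,(231.2,290.5),W,(327,196)))
a,c=onz(W,(306.5,120),.055),onz(W,(306.5,260),.055);d,e=onz(W,(350,120),.055),onz(W,(350,260),.055)
print('rack yaw',np.degrees(np.arctan2(*(a-c)[1::-1])),np.linalg.norm((a-d)))
s=manip.get_state();print(plan([*t[:2],.20],70))
h=t+(b-t)*22.5/124
print('handle centre',h,plan([h[0],h[1],.134],70))
```

```text
[ 0.5285 -0.2115  0.179 ] [ 0.5296 -0.2119  0.055 ] lean deg [-0.5209  0.1524]
(array([ 0.529 , -0.2106,  0.1812]), np.float64(0.0007862120793355619)) (array([ 0.5294, -0.2126,  0.0518]), np.float64(7.448032629740222e-05))
rack yaw 69.19280124480328 0.04423029215054771
(array([-2.6,  1.9, 95.4]), array([-0.26, -0.03,  0.22]))
handle centre [ 0.5287 -0.2116  0.1565] (array([ -2.6,   2.4, 161.4]), array([-0.26, -0.03,  0.22]))
```

Request:
{"method": "servo_tool", "body": {"series": "-0.0025 0.0025 0.045 -0.3 0 0 0.3;-0.0025 0.0025 0.09 -0.3 0 0 0.3;-0.0025 0.0025 0.13 -0.3 0 0 0.4;-0.0025 0.0025 0.158 -0.3 0 0 0.4;-0.0025 0.0025 0.158 -0.3 0 0 0.4"}}

```text
clock: 6.3
position: [0.5263, -0.2077, 0.1341]
ee_rot: [-0.004, 0.817, 0.577, -0.001]
contact_force: [0.1, 1.0, -0.6]
width: 0.0516
gripper_force: 0.0
```

Request:
{"method": "servo_tool", "body": {"series": "0 0 0 0 0 0 1;0 0 0 0 0 0 1;0 0 0 0 0 0 1;0 0 0 0 0 0 1;0 0 0 0 0 0 1", "squeeze": 60}}

```text
clock: 6.8
position: [0.53, -0.2116, 0.1404]
ee_rot: [0.002, 0.818, 0.576, 0.001]
contact_force: [-0.2, 0.7, 5.7]
width: 0.0187
gripper_force: 58.6
```

```bash
python3 -c "
from h import *
print(manip.get_state()['position'],plan([.529,-.2116,.1375],70))"
```

```text
[ 0.53   -0.2116  0.1404] (array([-0.3, -1. ,  2.9]), array([0.32, 0.02, 0.32]))
```

Request:
{"method": "servo_tool", "body": {"series": "0 0 -0.01 0 0 0 1;0 0 -0.03 0 0 0 1;0 0 -0.07 0 0 0 1;0 0 -0.11 0 0 0 1;0 0 -0.15 0 0 0 1"}}

```text
clock: 7.3
position: [0.5282, -0.2113, 0.2902]
ee_rot: [0.001, 0.818, 0.576, 0.0]
contact_force: [1.2, -0.7, -1.5]
width: 0.0184
gripper_force: 59.3
```

Run:
```python
from h import *
import pickle
s=manip.get_state();print(s['position'],s['width'],s['gripper_force'],s['contact_force'],plan([.546,.226,.29],106.3))
W=eyes.camera_info('wrist');ims={n:eyes.get_image(n)[:,:,::-1] for n in('wrist','scene')}
pickle.dump((W,s),open('w5.pkl','wb'))
for n in ims: cv2.imwrite(f'pics/{n}5.png',ims[n])
p=rot(s['ee_rot']);tip=s['position']+p.apply([0,0,.13]);print('tip exp',tip,proj(W,tip),proj(eyes.camera_info('scene'),tip))
a=cv2.resize(ims['wrist'][180:480,200:450],(500,600));u,v=proj(eyes.camera_info('scene'),tip).astype(int)
b=cv2.resize(ims['scene'][v-100:v+50,u-37:u+38],(300,600))
cv2.imwrite('pics/m5.png',np.hstack([a,b]))
```

```text
[ 0.5282 -0.2113  0.2902] 0.018443019661583664 59.28238391876221 [ 1.2423 -0.702  -1.4582] (array([ 417.7, -130.6,   -0.3]), array([  0.08,   0.08, -35.99]))
tip exp [ 0.5284 -0.2115  0.1602] [324.1586 225.192 ] [225.9201 253.5551]
```

View pics/m5.png

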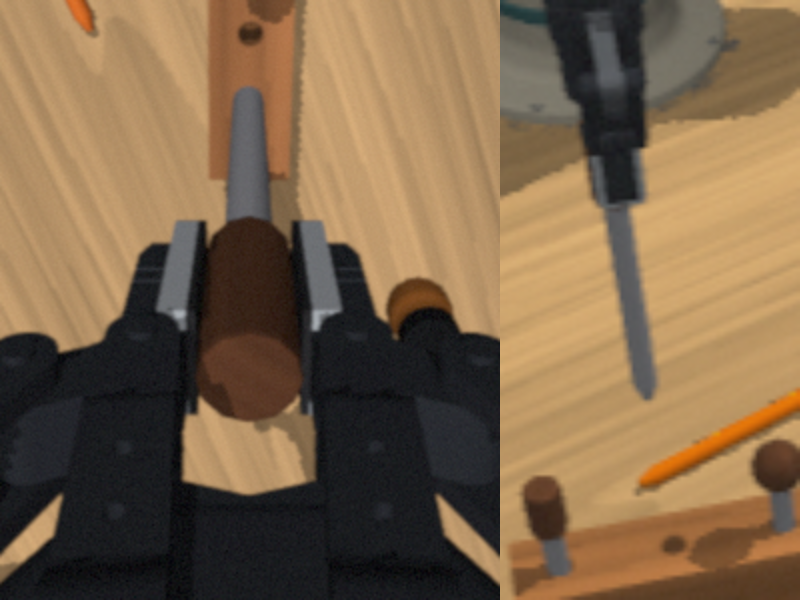

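The guide rod is held, its tip at wrist (324,226) and scene (225,252), within about 1 px of the expected straight-down place. The middle hole is empty and the neighbours stand. Next I'll carry it to the overarm.

Request:
{"method": "servo_tool", "body": {"series": "0.21 -0.065 0 0 0 -18 1;0.21 -0.065 0 0 0 -18 1;0.21 -0.065 0 0 0 -18 1;0.21 -0.065 0 0 0 -18 1;0.21 -0.065 0 0 0 -18 1"}}

```text
clock: 7.9
position: [0.5371, 0.0125, 0.2877]
ee_rot: [-0.0, 0.716, 0.698, 0.001]
contact_force: [-0.2, -0.8, -2.0]
width: 0.0185
gripper_force: 59.5
```

```bash
python3 -c "
from h import *
print(manip.get_state()['position'],plan([.546,.226,.29],106.3))"
```

```text
[0.5371 0.0125 0.2877] (array([213.6,   3.4,  -2. ]), array([  0.03,  -0.08, -17.79]))
```

Request:
{"method": "servo_tool", "body": {"series": "0.213 0.0035 -0.002 0 0 -18 1;0.213 0.0035 -0.002 0 0 -18 1;0.213 0.0035 -0.002 0 0 -18 1;0.213 0.0035 -0.002 0 0 -18 1;0.213 0.0035 -0.002 0 0 -18 1"}}

```text
clock: 8.4
position: [0.5471, 0.226, 0.2891]
ee_rot: [-0.0, 0.598, 0.802, 0.001]
contact_force: [-0.2, -0.1, -1.7]
width: 0.0184
gripper_force: 59.4
```

Run:
```python
from h import *
import pickle
s=manip.get_state();W=eyes.camera_info('wrist');S=eyes.camera_info('scene')
im=eyes.get_image('wrist')[:,:,::-1];sc=eyes.get_image('scene')[:,:,::-1]
pickle.dump((W,S,s),open('w6.pkl','wb'));cv2.imwrite('pics/w6.png',im);cv2.imwrite('pics/s6.png',sc)
print(s['position'],s['contact_force'],plan([.546,.226,.29],106.3))
p=rot(s['ee_rot']);tip=s['position']+p.apply([0,0,.13]);print('tip exp',tip,proj(W,tip),proj(S,tip),'holes',proj(W,np.array([[.546,.226,.132],[.546,.226,.064]])),proj(S,np.array([.546,.226,.132])))
a=cv2.resize(im[150:250,270:380],(660,600),interpolation=2)
cv2.imwrite('pics/m6.png',a)
u,v=proj(S,tip).astype(int)
g=sc[v-10:v+25,u-20:u+20].sum(2)//3
```

```text
[0.5471 0.226  0.2891] [-0.1596 -0.1312 -1.6881] (array([ 3.3, -0.4, -1. ]), array([-0.01,  0.09,  0.23]))
tip exp [0.5472 0.2262 0.1591] [324.1985 225.2076] [395.5368 183.4788] holes [[322.8219 216.0785]
 [323.0323 198.9029]] [393.7683 192.5389]
```

View pics/m6.png

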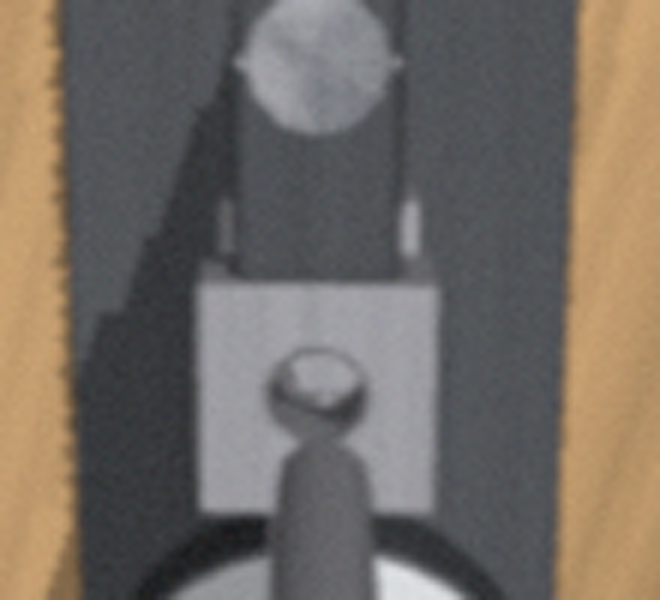

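The view shows the overarm hole at crop (319,398), i.e. (323.2,216.3), as predicted at (322.8,216.1). The tip edge is at (324,222.8), as expected for an upright rod. I'll settle and take averaged readings.

Request:
{"method": "servo_tool", "body": {"series": "0 0 0 0 0 0 1;0 0 0 0 0 0 1;0 0 0 0 0 0 1"}}

```text
clock: 8.8
position: [0.548, 0.2194, 0.29]
ee_rot: [0.001, 0.6, 0.8, -0.0]
contact_force: [-0.3, 1.0, -1.3]
width: 0.0183
gripper_force: 59.4
```

Run:
```python
from h import *
off=[]
for i in range(6):
    s=manip.get_state();W=eyes.camera_info('wrist');im=eyes.get_image('wrist')[:,:,::-1]
    print(s['position'],W['eye'],plan([.546,.226,.289],106.3,s))
g=im[150:250].sum(2)//3
# block edges & shank edges at rows
gx=np.gradient(cv2.GaussianBlur(im,(3,3),0).sum(2).astype(float)/3,axis=1)
for r in (203,206,): print(r,'blk',290+gx[r,290:312].argmax(),330+gx[r,330:352].argmin())
for r in (226,230,234,238): print(r,'shank',305+gx[r,305:325].argmin(),325+gx[r,325:345].argmax(),im[r,312:338].sum(1)//3)
print('col 323',[(r,int(im[r,323].sum()//3)) for r in range(192,240)])
```

```text
[0.548  0.2194 0.29  ] [0.5249 0.2988 0.4316] (array([ 6.9, -0.1,  1. ]), array([ 0.06,  0.11, -0.1 ]))
[0.548  0.2196 0.29  ] [0.5249 0.2989 0.4316] (array([ 6.7, -0.2,  1. ]), array([ 0.07,  0.1 , -0.09]))
[0.548  0.2199 0.2901] [0.5249 0.2991 0.4317] (array([ 6.5, -0.2,  1. ]), array([ 0.08,  0.1 , -0.08]))
[0.548  0.2201 0.29  ] [0.5249 0.2993 0.4317] (array([ 6.2, -0.3,  1. ]), array([ 0.08,  0.09, -0.06]))
[0.548  0.2203 0.29  ] [0.5248 0.2996 0.4317] (array([ 6. , -0.3,  1. ]), array([ 0.08,  0.09, -0.05]))
[0.548  0.2205 0.29  ] [0.5248 0.2998 0.4316] (array([ 5.8, -0.4,  1. ]), array([ 0.08,  0.09, -0.03]))
203 blk 303 343
206 blk 303 343
226 shank 317 330 [158 157 158 158 145 121  95  84  90  90  96 100 100 100 103 102 100 111
 132 153 160 158 158 161 157 161]
230 shank 309 337 [ 36  33  39  66  78  75  81  85  88  92  95  98  98  99 105 100 104 101
  90  79  59  52  56  61  63  73]
234 shank 305 344 [ 31  34  38  59  69  71  83  85  92  92  99  99 104 101 104 104 100 100
  94  79  65  55  58  56  58  53]
238 shank 315 332 [120 132 136 123  86  75  83  90  89  95  97  99 100 100 105 105 102  96
  94 113 165 199 197 180 164 145]
col 323 [(192, 157), (193, 156), (194, 157), (195, 157), (196, 158), (197, 157), (198, 157), (199, 156), (200, 147), (201, 129), (202, 149), (203, 159), (204, 157), (205, 158), (206, 158), (207, 158), (208, 153), (209, 135), (210, 109), (211, 83), (212, 86), (213, 98), (214, 97), (215, 102), (216, 110), (217, 135), (218, 153), (219, 157), (220, 156), (221, 151), (222, 145), (223, 115), (224, 98), (225, 96), (226, 100), (227, 98), (228, 100), (229, 99), (230, 98), (231, 98), (232, 98), (233, 102), (234, 99), (235, 102), (236, 98), (237, 100), (238, 99), (239, 98)]
```

Request:
{"method": "servo_tool", "body": {"series": "0 0 0 0 0 0 1;0 0 0 0 0 0 1;0 0 0 0 0 0 1;0 0 0 0 0 0 1;0 0 0 0 0 0 1"}}

```text
clock: 9.6
position: [0.5478, 0.2213, 0.2898]
ee_rot: [0.001, 0.599, 0.8, 0.0]
contact_force: [0.2, 0.1, -1.9]
width: 0.0187
gripper_force: 59.4
```

Request:
{"method": "servo_tool", "body": {"series": "0 0 0 0 0 0 1;0 0 0 0 0 0 1;0 0 0 0 0 0 1;0 0 0 0 0 0 1;0 0 0 0 0 0 1"}}

```text
clock: 10.1
position: [0.5479, 0.2212, 0.2899]
ee_rot: [0.001, 0.6, 0.8, 0.0]
contact_force: [0.7, 0.0, -1.1]
width: 0.0185
gripper_force: 59.4
```

```bash
cat > chk.py <<'E'
from h import *
for i in range(2):
    s=manip.get_state();W=eyes.camera_info('wrist');im=eyes.get_image('wrist')[:,:,::-1]
    tip=s['position']+rot(s['ee_rot']).apply([0,0,.13]); print(s['position'],plan([.546,.226,.289],106.3,s),proj(W,tip),proj(W,np.array([.546,.226,.132])))
g=cv2.GaussianBlur(im,(3,3),0).sum(2).astype(float)/3
gx=np.gradient(g,axis=1);h=proj(W,np.array([.546,.226,.132]))
def sub(d,o): i=int(d.argmax());k=np.arange(max(i-2,0),min(i+3,len(d)));w=np.clip(d[k],0,None);return o+(k*w).sum()/w.sum()
r=int(h[1])-9;print('blk',[(sub(gx[q,290:312],290)+sub(-gx[q,330:352],330))/2 for q in (r-1,r)])
c=int(h[0])+12;col=g[:,c-1:c+2].mean(1);gy=np.gradient(col);t=int(h[1]);print('blk v',sub(gy[t-25:t-12],t-25),sub(-gy[t+12:t+28],t+12))
c=int(h[0]);col=g[:,c-1:c+2].mean(1);gy=np.gradient(col);print('hole top v',sub(-gy[t-14:t-3],t-14),'tip edge v',sub(-gy[t:t+14],t))
print('tip row mids',[(sub(-gx[q,310:322],310)+sub(gx[q,326:338],326))/2 for q in (224,225,226,227)])
E
python3 chk.py
```

```text
[0.5479 0.2212 0.2899] (array([ 5.2, -0.5,  0.9]), array([0.07, 0.08, 0.03])) [324.2267 225.2439] [323.4777 209.924 ]
[0.5479 0.2212 0.2898] (array([ 5.1, -0.4,  0.8]), array([0.07, 0.08, 0.03])) [324.2003 225.2103] [323.4777 209.9224]
blk [np.float64(322.9221587613226), np.float64(322.9297954547153)]
blk v 190.4619678995115 229.33846153846153
hole top v 200.1656976744186 tip edge v 210.37692307692308
tip row mids [np.float64(323.40857886640634), np.float64(323.37462462462463), np.float64(323.39636308544004), np.float64(323.4380799544974)]
```

Settled. I'll correct by 5.1 / −0.5 mm, then recheck.

Request:
{"method": "servo_tool", "body": {"series": "0.0026 -0.0003 0 0 0 0 1;0.0051 -0.0005 0 0 0 0 1;0.0051 -0.0005 0 0 0 0 1;0.0051 -0.0005 0 0 0 0 1;0.0051 -0.0005 0 0 0 0 1"}}

```text
clock: 10.7
position: [0.5459, 0.226, 0.2898]
ee_rot: [0.001, 0.599, 0.8, 0.0]
contact_force: [-0.3, -0.5, -1.4]
width: 0.0185
gripper_force: 59.4
```

Request:
{"method": "servo_tool", "body": {"series": "0 0 0 0 0 0 1;0 0 0 0 0 0 1;0 0 0 0 0 0 1;0 0 0 0 0 0 1;0 0 0 0 0 0 1"}}

```text
clock: 11.2
position: [0.546, 0.2259, 0.2899]
ee_rot: [0.001, 0.6, 0.8, 0.0]
contact_force: [-0.6, 1.2, -1.5]
width: 0.0185
gripper_force: 59.4
```

```bash
python3 chk.py
```

```text
[0.546  0.2259 0.2899] (array([0.1, 0. , 0.9]), array([0.07, 0.08, 0.03])) [324.2427 225.2319] [324.0564 215.603 ]
[0.546  0.2259 0.2899] (array([0. , 0.1, 0.9]), array([0.07, 0.08, 0.03])) [324.2001 225.2142] [324.0574 215.6105]
blk [np.float64(323.57690066592676), np.float64(323.6634578275383)]
blk v 196.37377963737796 234.72091782283886
hole top v 206.05960264900662 tip edge v 216.10366492146596
tip row mids [np.float64(323.4289656018149), np.float64(323.36882526419265), np.float64(323.3635054666146), np.float64(323.4050786346827)]
```

Request:
{"method": "servo_tool", "body": {"series": "0 0 0.01 0 0 0 1;0 0 0.02 0 0 0 1;0 0 0.027 0 0 0 1;0 0 0.032 0 0 0 1;0 0 0.037 0 0 0 1"}}

```text
clock: 11.8
position: [0.5459, 0.2259, 0.2521]
ee_rot: [0.001, 0.6, 0.8, -0.0]
contact_force: [-0.6, 0.0, -0.8]
width: 0.0182
gripper_force: 59.4
```

Request:
{"method": "servo_tool", "body": {"series": "0 0 0.004 0 0 0 1;0 0 0.008 0 0 0 1;0 0 0.012 0 0 0 1;0 0 0.012 0 0 0 1;0 0 0.012 0 0 0 1"}}

```text
clock: 12.3
position: [0.5461, 0.2259, 0.2409]
ee_rot: [0.001, 0.6, 0.8, 0.0]
contact_force: [-0.5, 0.1, -1.8]
width: 0.0188
gripper_force: 59.4
```

The tip is 21 mm into the overarm with no contact force. I'll continue down.

Request:
{"method": "servo_tool", "body": {"series": "0 0 0.01 0 0 0 1;0 0 0.02 0 0 0 1;0 0 0.03 0 0 0 1;0 0 0.038 0 0 0 1;0 0 0.042 0 0 0 1"}}

```text
clock: 12.8
position: [0.5458, 0.226, 0.1975]
ee_rot: [0.0, 0.6, 0.8, -0.0]
contact_force: [-0.2, 2.1, -0.7]
width: 0.0183
gripper_force: 59.4
```

Request:
{"method": "servo_tool", "body": {"series": "0 0 0.004 0 0 0 1;0 0 0.008 0 0 0 1;0 0 0.012 0 0 0 1;0 0 0.015 0 0 0 1;0 0 0.015 0 0 0 1"}}

```text
clock: 13.3
position: [0.5459, 0.226, 0.1834]
ee_rot: [0.001, 0.6, 0.8, 0.0]
contact_force: [-0.5, 2.3, -1.7]
width: 0.0185
gripper_force: 59.4
```

Request:
{"method": "servo_tool", "body": {"series": "0 0 0.005 0 0 0 1;0 0 0.01 0 0 0 1;0 0 0.015 0 0 0 1;0 0 0.02 0 0 0 1;0 0 0.025 0 0 0 1"}}

```text
clock: 13.8
position: [0.5459, 0.2262, 0.1585]
ee_rot: [0.001, 0.6, 0.8, 0.0]
contact_force: [-1.7, 4.1, 1.4]
width: 0.0189
gripper_force: 59.4
```

Request:
{"method": "servo_tool", "body": {"series": "0 0 0 0 0 0 1;0 0 0 0 0 0 1;0 0 0 0 0 0 1;0 0 0 0 0 0 1;0 0 0 0 0 0 1"}}

```text
clock: 14.3
position: [0.5458, 0.2261, 0.1585]
ee_rot: [0.0, 0.6, 0.8, -0.0]
contact_force: [-1.6, 5.0, -4.4]
width: 0.0187
gripper_force: 59.3
```

Run:
```python
from h import *
s=manip.get_state();print(s)
print('tip z',s['position'][2]-.13)
# check handle in wrist view: handle top at grasp; measured vs. position at lifted state
W=eyes.camera_info('wrist');im=eyes.get_image('wrist')[:,:,::-1];old=cv2.imread('pics/w6.png')
def mask(i):
    m=((i[...,2]<110)&(i[...,2]>i[...,0].astype(int)+12)).astype(np.uint8);m[:280]=0;m[400:]=0;m[:,:295]=0;m[:,352:]=0
    n,l,st,c=cv2.connectedComponentsWithStats(m);k=1+st[1:,4].argmax();return st[k],c[k]
print(mask(old),mask(im))
# arm angle: arm bar edges visible between block and dial
g=cv2.GaussianBlur(im,(3,3),0).sum(2)/3
print('px',proj(W,np.array([[.546,.226,.132],[.552,.2,.064],[.56,.178,.064],[.5658,.158,.064]])))
for r in (250,262,275): print(r,g[r,290:358].astype(int))
```

```text
{'clock': 14.3, 'qpos': array([ 0.2754,  0.3473,  1.5863, -0.0008,  1.2075, -0.0093]), 'qd': array([ 0.0014, -0.0017, -0.001 ,  0.0007,  0.0005, -0.001 ]), 'effort': array([ -2.9934, -46.7821, -24.5338,  -1.9132,   0.0183,  -0.0014]), 'position': array([0.5458, 0.2261, 0.1585]), 'ee_rot': array([ 0.0004,  0.5995,  0.8003, -0.    ]), 'contact_force': array([-1.5872,  5.0201, -4.449 ]), 'moment': array([1.0535, 0.2571, 0.0104]), 'gripper_force': 59.32168006896973, 'width': 0.018663945034295245}
tip z 0.02847762294246886
(array([ 295,  289,   57,  102, 4410], dtype=int32), array([323.9782, 341.9916])) (array([ 295,  288,   57,  112, 4450], dtype=int32), array([323.7193, 341.9187]))
px [[324.3648 283.1593]
 [322.1846 274.7332]
 [324.2547 303.3426]
 [324.189  327.5211]]
250 [ 68  83  96 100 100 100 100 100 101 100  97  90  82  78  78  80  82  81
  80  80  81  80  80  81  81  80  81  81  80  80  80  79  80  80  80  81
  83  84  85  84  83  83  82  82  82  82  82  81  81  81  81  81  80  79
  78  80  88  96 101 102 102 103 103 102 101 101  98  92]
262 [ 91 125 149 157 158 159 159 159 158 158 158 159 159 159 159 158 157 156
 157 158 160 161 162 161 161 162 163 163 160 158 156 155 155 155 157 159
 161 163 164 163 161 160 160 162 162 161 160 160 160 160 159 158 158 159
 160 161 162 162 160 159 158 158 158 158 158 156 147 125]
275 [ 82 117 146 157 159 159 159 159 159 158 158 158 159 159 159 158 156 155
 155 155 151 138 117  95  82  79  82  88  93  97  99 100 103 105 106 107
 106 104 104 103  99  90  77  70  79  98 121 141 154 158 159 159 158 159
 160 161 162 162 160 159 158 157 157 157 158 154 140 116]
```

```bash
python3 -c "
from rig import manip
print(manip.sign_off())"
```

```text
the job is handed in; nothing more can be done
None
```

The job is handed in. The knob was turned to zero, within about 0.3° as measured before release. The gripped guide rod stands upright through both holes, with its tip about 28 mm above the bench by calculation from the arm pose, not seen by camera.

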